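# Load a microplate into the station's nest and lock it

## Robot

A 7-joint arm with a two-finger parallel gripper is mounted at the origin on a cart in front of the work surface, level with it; the furniture and walls round the work are solid. World frame = base frame: x ahead of the robot, y to its left, z up, the work surface at z = 0. Lengths are in m, angles in rad, forces in N, time in s.
With the tool pointing down it reaches from about 0.35 to 0.9 m from the base axis. Payload 8.1 kg.
Tool frame: the origin (TCP) lies at the very end of the fingers, on their centre line; the grasp point (between the pads) lies 19 mm behind it; x points along the fingers, y is the direction in which the jaws open and shut, and the axes are right-handed (so a half turn about x gives the same grasp; the last joint's range is limited). The gripper opens to 92 mm and grips with 3 to 60 N. Pads are 19 mm wide; open, the fingers measure 130 mm over their backs; the gripper's body (75 mm by 190 mm) begins 47 mm behind the grasp point.
Start: joints at [-1.249, 0.434, 0.025, 1.573, -0.012, 1.134, -0.075], TCP at [0.258, 0.569, 0.227] pointing down, gripper open.
Joint ranges: [-2.62, 2.62], [-0.44, 2.09], [-1.27, 1.32], [0.08, 2.57], [-1.32, 4.46], [0.12, 2], [-2.74, 2.74]. Speed limits (rad/s): [2.22, 2.22, 3.01, 3.01, 3.14, 3.14, 3.14].

## Interface

Orientations are given as a rotation vector (axis times angle).
In Python, from cell import * gives the robot as it stands.
- The arm moves only by the shell command python3 -m handwheel 'ROWS' [FORCE]. ROWS is JSON, a list of rows, each a list of 7 numbers: the opening, from 0 (shut) to 1 (fully open), then the shift along the tool's x, y, z in m, then the turn, a rotation vector about the tool's x, y, z in rad. A call has 1 to 10 rows; each row shifts and turns the commanded pose from where the row before left it, along the tool's axes as they then stand; what a row does not reach is not made up. A row lasts 1/10 s, in which the tool goes at most 50 mm and 8.59 degrees, less where a joint would pass 70% of its speed; a pose out of reach is approached as far as the arm can. A call is refused whole if a number of a shift passes 0.05 or a number of a turn 0.15, either way. A call with a gripper value outside its range is refused whole. The fingers move at their own pace and stop on an object; FORCE is the grip in N (left out, the last holds). Time passes only in rows, so rows that do not move let the fingers close. It gives the time, the measured TCP pose, the force and the opening at its end, in the units of the state.
- observe(): the state, without advancing time (a new reading comes with each control period).
- get_image(name): name is "scene" or "top" or "wrist"; returns (picture, depth): 384x512x3 uint8, blue, green, red; 384x512 float32, m along the optical axis (not along the pixel's ray), 0 where there is no reading.
- get_calibration(name): a dict with "camera_matrix" (3x3 intrinsics, pixels), "pose" (4x4, takes a point from camera to world coordinates). Camera axes: x right, y down, z forward; pixel columns grow to the right and rows downward; lengths in m; the calibration is good to about 2 mm. A picture is of the moment at which its call begins: read the wrist's pose just before it. get_calibration takes no time and is no camera call; for the wrist camera it gives the pose at the moment of the call.
- sign_off(): hands the job in, once; it reports no verdict.
The state is a dict: "clock": time; "joints": joint angles; "dq": joint speeds; "joint_efforts": joint torques, N m; "position": TCP position; "ee_rot": TCP orientation; "force": force on the tool from outside, world axes, zero at the start; "ft_torque": the same for the moment, N m; "width": opening from 0.0 (shut) to 1.0 (fully open).
Only numpy, scipy, OpenCV 4.12 (cv2) and the standard library are available. Lean on these libraries where they do the work, as an engineer would, in place of code of your own. Each camera call takes 0.05 s, during which the arm holds its last target. There are 200 camera calls.

## Task

Slide the microplate along the deck of the blue loading station, without lifting it off, until it drops into the nest at the far end and lies flat and square on the nest's floor. Then push the red catch all the way in so that its tongue locks the plate down. Leave the things standing around undisturbed.

Things in the scene. Friction and masses are not known exactly. Their poses are not given: they have to be found in the camera images.
- station: fixed loading station: low blue block, 273 x 196 mm, with a dark steel deck and beyond it a sunken black nest. Origin: underside, below the nest's centre; x points from deck to nest, y left, z up. A back stop at x 46 to 58 mm and side guides beyond y = +-67 mm (x -66 to 58 mm) stand 29 mm above the worktop; before x = -66 mm the guides flare out to y = +-83 mm at x = -106 mm.
- nest (a point): centre of the nest's floor, 14 mm above the worktop and 6 mm below the deck; axes as the station's. The nest is 92 mm (x) by 134 mm (y), so its near edge, a step down from the deck, is at x = -46 mm.
- deck (a point): centre of the loading deck's top, 20 mm above the worktop, 130.5 mm before the nest's centre; the deck spans 169 mm (station's x -215 to -46 mm) by 196 mm (y)
- plate: loose white microplate with coloured wells, a flat block 85.5 mm (its x) by 127.8 mm (its y), 14.4 mm high, about 0.12 kg; origin at the centre of its underside. It starts flat on the loading deck, somewhat turned and off centre, its x roughly along the station's x. Fits the nest with 3 mm to spare on each side and then stands 8.4 mm above the deck.
- catch (a joint): travel in m of the red-knobbed catch on the station's left (+y) side at mid-nest: 0 fully out, 0.028 fully in; grows as the knob is pushed towards the plate (station's -y). Starts out (0 to 0.005); about 1.5 N friction, stays where left. Its 18 mm wide steel tongue, underside 30.8 mm above the worktop, passes about 2.4 mm over a seated plate and is blocked by an unseated one.
- catch_knob (a point): middle of the red knob of the catch: 24 mm (station's x) by 16 mm (y) by 30 mm high, from 34 to 64 mm above the worktop; this point is 49 mm above the worktop, and 123 mm to the left of the nest's centre when the catch is fully out
- timer: round white bench timer, 66 mm across, 24 mm high, bystander; origin under its centre
- amber_jar: open amber glass jar, 80 mm across, 137 mm high, bystander; origin under its centre
- sample_pot: white pot with a teal lid, 55 mm across, 88 mm high, bystander; origin under its centre
- beaker: low clear beaker, 73 mm across, 60 mm high, bystander; origin under its centre
Mind the look-alikes: they are no part of the job. Several things have the shape of the plate; the one meant has the colours described above.

How it is judged:
By the outcome, as a careful person would: the job done as asked, in the order asked, and still so for the second after the job is handed in, with the robot touching nothing.
It also fails if it takes over 53 s, if anything falls off the work surface, if the arm or the gripper's body presses on something with over 40 N, if the wrist force passes 120 N, or if a joint passes its speed limit or range.

## Working session

There is one attempt and no reset: what is moved stays moved. The work goes in short steps, Python scripts to look and compute and a shell command to move; the robot and the scene stay as the last step left them, time stands still between calls to the robot, and variables do not carry over. Pictures are saved under pics/ and viewed, about 8 in all and at most 12, crops included, and the job is handed in when it is done.

```bash
ls; mkdir -p pics; python3 - <<'E'
from cell import *
import cv2,numpy as np
s=observe();print({k:np.round(v,3).tolist() for k,v in s.items()})
for n in("scene","top"):
    im,d=get_image(n);c=get_calibration(n);cv2.imwrite(f"pics/{n}0.png",im);np.savez(f"pics/{n}0.npz",im=im,d=d,K=c["camera_matrix"],T=c["pose"]);print(n,np.round(c["pose"],3).tolist(),np.round(c["camera_matrix"],1).tolist())
a=cv2.imread("pics/scene0.png");b=cv2.imread("pics/top0.png")
cv2.imwrite("pics/top_big.png",cv2.resize(b,(800,600)))
E
```

```text
pics
{'clock': 0.0, 'joints': [-1.249, 0.435, 0.025, 1.574, -0.012, 1.134, -0.075], 'dq': [-0.001, 0.0, -0.0, -0.001, 0.0, -0.0, -0.0], 'joint_efforts': [-0.001, -66.787, 0.984, -31.445, -0.061, 0.043, 0.0], 'position': [0.257, 0.569, 0.226], 'ee_rot': [0.332, 1.545, -0.334], 'force': [-0.788, -0.389, -0.386], 'ft_torque': [0.041, 0.006, -0.001], 'width': 0.999}
scene [[0.868, -0.272, 0.415, -0.053], [-0.496, -0.445, 0.746, -1.023], [-0.019, -0.853, -0.521, 0.84], [0.0, 0.0, 0.0, 1.0]] [[395.6, 0.0, 250.9], [0.0, 395.6, 190.5], [0.0, 0.0, 1.0]]
top [[-0.025, -0.992, 0.122, 0.351], [-1.0, 0.023, -0.018, 0.07], [0.015, -0.123, -0.992, 1.594], [0.0, 0.0, 0.0, 1.0]] [[420.7, 0.0, 253.1], [0.0, 420.7, 197.9], [0.0, 0.0, 1.0]]
```

View pics/top_big.png

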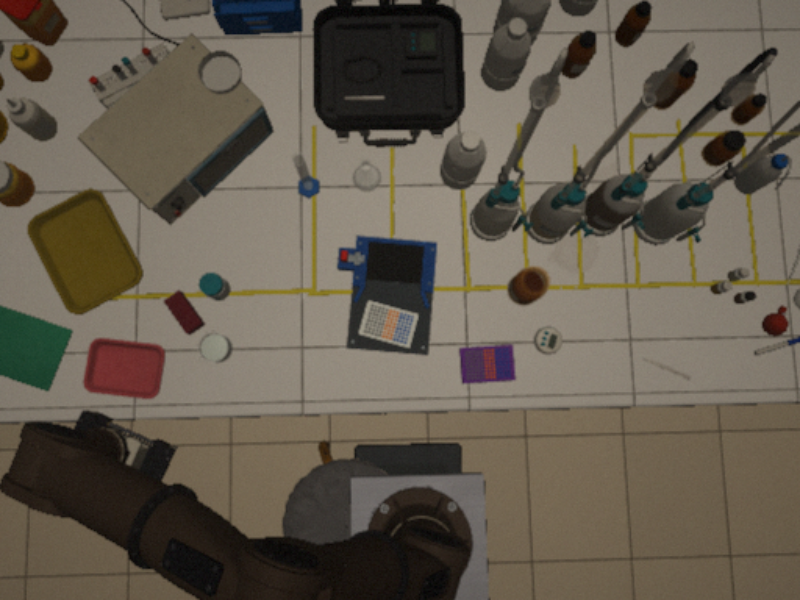

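View pics/scene0.png

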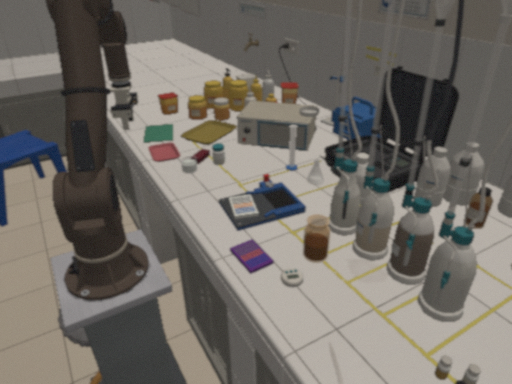

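The top view (800x600) shows the station at about (393,295), with its x pointing up the image. The white plate is on the deck at (389,324), the red knob at (346,260), the jar at (528,285), the timer at (547,340), the pot at (213,286) and the beaker at (215,347). The purple plate at (487,364) is a decoy.

```bash
cat > h.py <<'E'
import numpy as np,cv2
from cell import *
from scipy.spatial.transform import Rotation as R
def ray(px,K,T,z):
    px=np.atleast_2d(px).astype(float);v=np.c_[(px-[K[0,2],K[1,2]])/[K[0,0],K[1,1]],np.ones(len(px))]@T[:3,:3].T
    o=T[:3,3];return o+v*((z-o[2])/v[:,2])[:,None]
def proj(p,K,T):
    c=(np.atleast_2d(p)-T[:3,3])@T[:3,:3];return c[:,:2]/c[:,2:]*[K[0,0],K[1,1]]+[K[0,2],K[1,2]]
def snap(n,f):
    c=get_calibration(n);im,d=get_image(n);cv2.imwrite(f,im);np.savez(f[:-3]+"npz",im=im,d=d,K=c["camera_matrix"],T=c["pose"]);return im,d,c["camera_matrix"],c["pose"]
E
python3 - <<'E'
from h import *
z=np.load("pics/top0.npz");K,T=z["K"],z["T"]
f=lambda a,h:print(np.round(ray(np.array(a)*.64,K,T,h),3).tolist())
f([(347,350),(428,354),(436,240),(357,236)],0.02)
f([(367,301),(419,315),(411,347),(358,332),(389,324)],.034)
f([(346,260)],.06);f([(547,340)],.02);f([(528,285)],.1);f([(213,286),(215,347)],.07)
s=observe();print(R.from_rotvec(s["ee_rot"]).as_matrix().round(3).tolist());
c=get_calibration("wrist");Tt=np.eye(4);Tt[:3,:3]=R.from_rotvec(s["ee_rot"]).as_matrix();Tt[:3,3]=s["position"]
print((np.linalg.inv(Tt)@c["pose"]).round(3).tolist(),c["camera_matrix"].round(1).tolist())
im=z["im"];cr=im[130:240,200:300];cv2.imwrite("pics/crop.png",cv2.resize(cr,None,fx=6,fy=5.4545*1,interpolation=cv2.INTER_CUBIC))
E
```

```text
[[0.45, 0.159, 0.02], [0.436, -0.034, 0.02], [0.714, -0.063, 0.02], [0.728, 0.13, 0.02]]
[[0.565, 0.109, 0.034], [0.529, -0.015, 0.034], [0.453, 0.006, 0.034], [0.491, 0.132, 0.034], [0.509, 0.057, 0.034]]
[[0.661, 0.156, 0.06]]
[[0.462, -0.322, 0.02]]
[[0.585, -0.265, 0.1]]
[[0.604, 0.467, 0.07], [0.461, 0.461, 0.07]]
[[-0.0, 0.412, 0.911], [-0.001, 0.911, -0.412], [-1.0, -0.001, 0.0]]
[[0.0, -0.273, 0.962, -0.157], [1.0, -0.002, -0.001, -0.0], [0.002, 0.962, 0.273, -0.074], [0.0, 0.0, 0.0, 1.0]] [[299.4, 0.0, 255.8], [0.0, 299.4, 191.0], [0.0, 0.0, 1.0]]
```

```bash
python3 -m handwheel '[[1,-0.02,0,0,-0.107,0,0],[1,-0.02,0,0,-0.107,0,0],[1,-0.02,0,0,-0.106,0,0],[1,0,-0.04,0.0265,0,0,0],[1,0,-0.04,0.0265,0,0,0],[1,0,-0.04,0.0265,0,0,0],[1,0,-0.04,0.0265,0,0,0],[1,0,-0.04,0.0265,0,0,0],[1,0,-0.04,0.0265,0,0,0],[1,0,-0.04,0.0265,0,0,0]]'; python3 -m handwheel '[[0.6,0,-0.04,0.0265,0,0,0],[0.6,0,-0.04,0.0265,0,0,0],[0.6,0,-0.04,0.0265,0,0,0],[0.6,0,-0.04,0.0265,0,0,0],[0.6,0,-0.04,0.0265,0,0,0],[0.6,0,0,0,0,0,0],[0.6,0,0,0,0,0,0]]'; python3 - <<'E'
from h import *
im,d,K,T=snap("wrist","pics/w1.png");s=observe();print(s["position"],R.from_rotvec(s["ee_rot"]).as_matrix().round(3).tolist(),s["width"],s["force"])
E
```

```text
clock: 1.1
position: [0.4132, 0.2696, 0.2866]
ee_rot: [0.082, 1.569, -0.082]
force: [1.5, -0.0, -0.4]
width: 1.0
clock: 1.8
position: [0.5236, 0.0577, 0.2863]
ee_rot: [0.084, 1.57, -0.085]
force: [0.3, 1.2, -0.9]
width: 0.603
[0.52319605 0.05929398 0.28631786] [[-0.001, 0.105, 0.994], [0.0, 0.994, -0.105], [-1.0, 0.0, -0.001]] 0.5974509021426556 [ 0.13065906  0.19059302 -0.4026728 ]
```

View pics/w1.png

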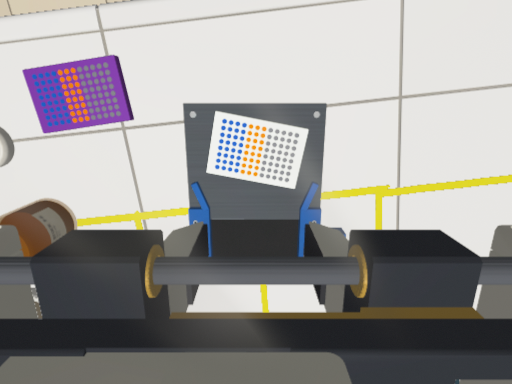

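The wrist view is flipped, with image down meaning world +x. The plate is at (257,150), the near deck corners at (184,104) and (325,104), and the blue guides start at about (200,215) and (311,215).

```bash
cat >> h.py <<'E'
def ang(v):return np.degrees(np.arctan2(v[1],v[0]))
def plate(im,K,T,roi,h=.0344,thr=125):
    x0,y0,x1,y1=roi;m=np.zeros(im.shape[:2],np.uint8);m[y0:y1,x0:x1]=(im[y0:y1,x0:x1].min(2)>thr)*255
    cs,_=cv2.findContours(m,cv2.RETR_EXTERNAL,cv2.CHAIN_APPROX_NONE);c=max(cs,key=cv2.contourArea)
    q=ray(c[:,0,:],K,T,h)[:,:2];(cx,cy),(w,l),a=cv2.minAreaRect((q*1000).astype(np.float32))
    bx=cv2.boxPoints(((cx,cy),(w,l),a));e=max(bx[1]-bx[0],bx[2]-bx[1],key=np.linalg.norm);e=e*np.sign(e[1])
    return np.array([cx,cy]),(w,l),ang([e[1],-e[0]])
def st(p,o,yaw):  # world->station mm
    a=np.radians(yaw);p=np.atleast_2d(p)[:,:2]*1-o;return p@np.array([[np.cos(a),-np.sin(a)],[np.sin(a),np.cos(a)]])
E
python3 - <<'E'
from h import *
z=np.load("pics/w1.npz");im,K,T=z["im"],z["K"],z["T"]
print("plate",plate(im,K,T,(190,106,320,205)))
# deck outline: dark/blue vs white worktop, fit edges by row scan
g=im.min(2).astype(float)
L,Rr=[],[]
for y in range(112,200,2):
    r=g[y]; 
    l=next(x for x in range(170,215) if r[x]<(r[165]+50)/2); rr=next(x for x in range(345,295,-1) if r[x]<(r[350]+50)/2)
    L.append((l-.5,y));Rr.append((rr+.5,y))
N=[(x,next(y for y in range(90,115) if g[y,x]<(g[92,x]+50)/2)-.5) for x in range(190,320,3)]
out=[]
for n,p in(("neg-y side",L),("pos-y side",Rr),("near",N)):
    w=ray(p,K,T,.02)[:,:2]*1000;vx,vy,x0,y0=cv2.fitLine(w.astype(np.float32),cv2.DIST_HUBER,0,.1,.01).ravel();print(n,ang((vx,vy)),x0,y0,len(p));out.append((vx,vy,x0,y0))
def inter(a,b):
    t=np.linalg.solve(np.array([[a[0],-b[0]],[a[1],-b[1]]]),[b[2]-a[2],b[3]-a[3]]);return np.array([a[2]+a[0]*t[0],a[3]+a[1]*t[0]])
A=inter(out[0],out[2]);B=inter(out[1],out[2]);print(A,B,np.linalg.norm(A-B))
e=(B-A)/np.linalg.norm(B-A);x=np.array([e[1],-e[0]]);print("yaw",ang(x),"nest",(A+B)/2+215*x)
E
```

```text
plate (array([508.6925354 ,  59.74278259]), (128.53623962402344, 86.3276596069336), np.float32(-17.102087))Traceback (most recent call last):
  File "<stdin>", line 9, in <module>
StopIteration
```

```bash
python3 - <<'E'
from h import *
z=np.load("pics/w1.npz");im,K,T=z["im"],z["K"],z["T"]
g=im.max(2).astype(float);print(g[150,170:200].tolist(),g[150,315:345].tolist(),g[95:112,250].tolist())
def cross(v): # subpixel location of half level
    h=(v[0]+v[-1])/2;i=next(i for i in range(len(v)) if v[i]<h);return i-1+(v[i-1]-h)/(v[i-1]-v[i])
L=[(175+cross(g[y,175:192]),y) for y in range(112,180,2)]
Rr=[(340-cross(g[y,340:320:-1]),y) for y in range(112,180,2)]
N=[(x,97+cross(g[97:109,x])) for x in range(205,310,3)]
out=[]
for n,p in(("neg-y",L),("pos-y",Rr),("near",N)):
    w=ray(p,K,T,.02)[:,:2]*1000;vx,vy,x0,y0=cv2.fitLine(w.astype(np.float32),cv2.DIST_HUBER,0,.1,.01).ravel();print(n,ang((vx,vy)),x0,y0);out.append((vx,vy,x0,y0))
def inter(a,b):
    t=np.linalg.solve(np.array([[a[0],-b[0]],[a[1],-b[1]]]),[b[2]-a[2],b[3]-a[3]]);return np.array([a[2]+a[0]*t[0],a[3]+a[1]*t[0]])
A=inter(out[0],out[2]);B=inter(out[1],out[2]);print(A,B,np.linalg.norm(A-B))
e=(B-A)/np.linalg.norm(B-A);x=np.array([e[1],-e[0]]);o=(A+B)/2+215*x;print("yaw",ang(x),"nest",o)
print("plate in st",st(np.array([508.7,59.7]),o,ang(x)),-17.1-ang(x))
for p,h in(((-46,67),.02),((-46,-67),.02),((-66,67),.029),((-66,-67),.029),((-106,83),.029),((-106,-83),.029)):
    a=np.radians(ang(x));w=o+[p[0]*np.cos(a)-p[1]*np.sin(a),p[0]*np.sin(a)+p[1]*np.cos(a)];print(p,proj([w[0]/1e3,w[1]/1e3,h],K,T))
E
```

```text
[234.0, 234.0, 234.0, 234.0, 234.0, 234.0, 234.0, 234.0, 234.0, 234.0, 234.0, 234.0, 234.0, 234.0, 234.0, 205.0, 129.0, 99.0, 99.0, 99.0, 98.0, 99.0, 98.0, 98.0, 98.0, 99.0, 98.0, 98.0, 98.0, 98.0] [101.0, 101.0, 99.0, 99.0, 98.0, 98.0, 97.0, 97.0, 132.0, 221.0, 234.0, 234.0, 234.0, 234.0, 233.0, 234.0, 234.0, 234.0, 234.0, 234.0, 234.0, 234.0, 234.0, 234.0, 234.0, 234.0, 234.0, 234.0, 234.0, 234.0] [233.0, 233.0, 233.0, 233.0, 233.0, 233.0, 233.0, 220.0, 157.0, 105.0, 104.0, 104.0, 104.0, 101.0, 100.0, 101.0, 101.0]
neg-y -6.3090563 503.4086 -40.460888
pos-y -6.337053 508.96497 155.14566
near 83.70622 444.8038 57.797157
[434.8034   -32.875828] [456.18692 161.00696] 195.05841
yaw -6.293768 nest [659.19934   40.495934]
plate in st [[-151.69753463    2.58965131]] -10.806232
(-46, 67) [[298.84799905 219.39537035]]
(-46, -67) [[210.18239894 219.39807929]]
(-66, 67) [[300.22760773 208.83413265]]
(-66, -67) [[208.71073776 208.83858284]]
(-106, 83) [[312.56008194 182.32642655]]
(-106, -83) [[196.30432614 182.33731105]]
```

```bash
python3 -m handwheel '[[0.6,0,0,0,0.0965,0,0],[0.6,0,0,0,0.0965,0,0],[0.6,0,-0.002,-0.0445,0,0,0],[0.6,0,-0.002,-0.0445,0,0,0],[0.6,0.042,0,0,0,0,0],[0.6,0.042,0,0,0,0,0],[0.6,0.042,0,0,0,0,0],[0.6,0.042,0,0,0,0,0],[0.6,0.042,0,0,0,0,0],[0.6,0.03,0,0,0,0,0]]';  python3 -m handwheel '[[0.6,0.017,0,0,0,0,0],[0.6,0,0,0,0,0,0],[0.6,0,0,0,0,0,0]]'; python3 - <<'E'
from h import *
o=np.array([659.2,40.5])
im,d,K,T=snap("wrist","pics/w2.png");s=observe();M=R.from_rotvec(s["ee_rot"]).as_matrix();p=s["position"]*1000
print(p,"st",st(p,o,-6.3),"yaw st",ang(M[:2,2])+6.3,M[:,0].round(3),s["width"],s["force"])
# fingertip depth cloud
print(plate(im,K,T,(100,0,420,384)))
E
```

```text
clock: 2.85
position: [0.4357, 0.0828, 0.0446]
ee_rot: [0.231, 1.56, -0.231]
force: [0.3, -0.1, 0.8]
width: 0.595
clock: 3.15
position: [0.437, 0.0822, 0.03]
ee_rot: [0.233, 1.559, -0.232]
force: [-0.2, 0.5, -1.0]
width: 0.6
[437.58173844  82.12394156  30.53202102] st [[-224.84747355   17.05344547]] yaw st -10.68259833675527 [ 0.001  0.001 -1.   ] 0.6019374947548884 [ 0.17597173 -0.3408323  -0.11743313]
(array([380.4831543 , 101.45495605]), (175.83880615234375, 120.1786880493164), np.float32(-17.087694))
```

View pics/w2.png

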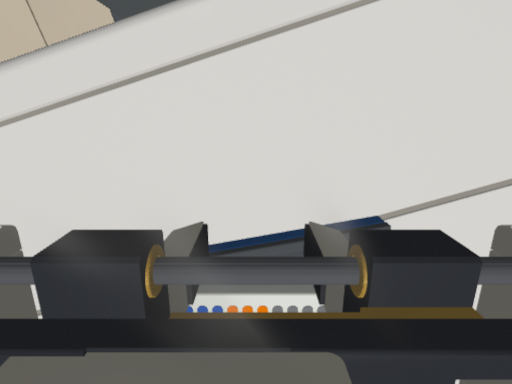

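```bash
python3 -m handwheel '[[0.6,0.005,0,0,0,0,0],[0.6,0,0,0.008,0,0,0],[0.6,0,0,0.006,0,0,0],[0.6,0,0,0.004,0,0,0],[0.6,0,0,0.004,0,0,0],[0.6,0,0,0.002,0,0,0]]'; python3 -m handwheel '[[0.6,0,-0.0008,0.0045,-0.0187,0,0],[0.6,0,-0.0008,0.0045,-0.0187,0,0],[0.6,0,-0.0008,0.0045,-0.0187,0,0],[0.6,0,-0.0008,0.0045,-0.0187,0,0],[0.6,0,-0.0008,0.0045,-0.0187,0,0],[0.6,0,-0.0008,0.0045,-0.0187,0,0],[0.6,0,-0.0008,0.0045,-0.0187,0,0],[0.6,0,-0.0008,0.0045,-0.0187,0,0],[0.6,0,-0.0008,0.0045,-0.0187,0,0],[0.6,0,-0.0008,0.003,-0.0187,0,0]]'; python3 -m handwheel '[[0.6,0,0,0,0,0,0],[0.6,0,0,0,0,0,0]]'; python3 - <<'E'
from h import *
o=np.array([659.2,40.5])
s=observe();M=R.from_rotvec(s["ee_rot"]).as_matrix();p=s["position"]*1000
print(p,"st",st(p,o,-6.3),"yaw st",ang(M[:2,2])+6.3,M[:,0].round(3),s["width"],s["force"])
im,d,K,T=snap("top","pics/t2.png")
cr=im[130:240,190:310];cv2.imwrite("pics/t2c.png",cv2.resize(cr,(600,550),interpolation=cv2.INTER_CUBIC))
E
```

```text
clock: 3.8
position: [0.4605, 0.0739, 0.0248]
ee_rot: [0.234, 1.558, -0.234]
force: [-1.0, 0.7, 0.9]
width: 0.598
clock: 4.8
position: [0.5015, 0.0568, 0.0248]
ee_rot: [0.086, 1.569, -0.086]
force: [-1.6, -0.5, -0.4]
width: 0.602
clock: 5.0
position: [0.5011, 0.0569, 0.0248]
ee_rot: [0.087, 1.569, -0.087]
force: [0.9, -0.5, -0.4]
width: 0.602
[501.12229853  56.93800475  24.75010927] st [[-158.92687632   -1.00781277]] yaw st -0.06118393997859073 [ 0.  0. -1.] 0.6023646864991469 [ 0.91013608 -0.48607282 -0.42218575]
```

View pics/t2c.png

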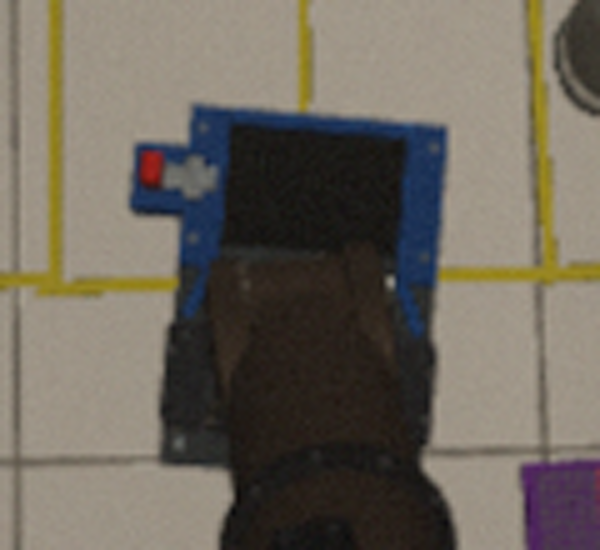

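The top crop shows the arm covering the plate. The nest (310,190) and the catch (150,170) are visible, and the catch is still out. I'll lift and look with the wrist camera.

```bash
python3 -m handwheel '[[0.6,0,0,-0.01,0,0,0],[0.6,-0.043,0,0,0,0,0],[0.6,-0.043,0,0,0,0,0],[0.6,-0.043,0,0,0,0,0],[0.6,-0.043,0,0,0,0,0],[0.6,-0.043,0,0,0,0,0],[0.6,-0.043,0,0,0,0,0],[0.6,0,0,0.02,0,0,0],[0.6,0,0,0,0,0,0],[0.6,0,0,0,0,0,0]]'; python3 - <<'E'
from h import *
o=np.array([659.2,40.5])
im,d,K,T=snap("wrist","pics/w3.png");s=observe();print(s["position"])
g=im.min(2);print(st(s["position"]*1000,o,-6.3))
z1=proj([.55,.05,.03],K,T);print(z1)
c,wl,a=plate(im,K,T,(190,100,320,225));print("plate st",st(c,o,-6.3),wl,a+6.3)
E
```

```text
clock: 6.05
position: [0.51, 0.0559, 0.282]
ee_rot: [0.087, 1.57, -0.087]
force: [0.3, -0.1, 0.5]
width: 0.598
[0.50963247 0.05585756 0.2817871 ]
[[-150.34953436   -1.14787191]]
[[255.0678175  190.02412043]]
plate st [[-105.94040829   -0.98409257]] (128.3687744140625, 86.49036407470703) -0.13435459
```

View pics/w3.png

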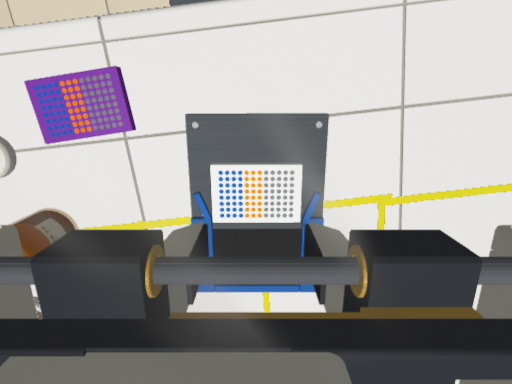

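```bash
python3 -m handwheel '[[0.6,0,0,-0.018,0,0,0],[0.6,0.043,0,0,0,0,0],[0.6,0.043,0,0,0,0,0],[0.6,0.043,0,0,0,0,0],[0.6,0.043,0,0,0,0,0],[0.6,0.043,0,0,0,0,0],[0.6,0.042,0,0,0,0,0],[0.6,0,0,0,0,0,0],[0.6,0,0,0.005,0,0,0]]'; python3 -m handwheel '[[0.6,0,0,0.007,0,0,0],[0.6,0,0,0.007,0,0,0],[0.6,0,0,0.007,0,0,0],[0.6,0,0,0.007,0,0,0],[0.6,0,0,0.007,0,0,0],[0.6,0,0,0.007,0,0,0],[0.6,0,0,0.007,0,0,0],[0.6,0,0,0.007,0,0,0],[0.6,0,0,0.007,0,0,0],[0.6,0,0,0.007,0,0,0]]'; python3 - <<'E'
from h import *
s=observe();print(st(s["position"]*1000,np.array([659.2,40.5]),-6.3),s["position"],s["force"])
E
```

```text
clock: 7.0
position: [0.4957, 0.0571, 0.0244]
ee_rot: [0.086, 1.573, -0.088]
force: [-0.2, -0.1, 0.4]
width: 0.602
clock: 8.0
position: [0.5681, 0.0495, 0.0257]
ee_rot: [0.087, 1.569, -0.087]
force: [-1.0, -0.2, 1.3]
width: 0.599
[[-91.49368757  -1.08656119]] [0.56813961 0.04946    0.02571447] [-1.01421346 -0.23385498  1.33383595]
```

```bash
python3 -m handwheel '[[0.6,0,0,0.005,0,0,0],[0.6,0,0,0.005,0,0,0],[0.6,0,0,0.005,0,0,0],[0.6,0,0,0.005,0,0,0],[0.6,0,0,0.005,0,0,0],[0.6,0,0,0.004,0,0,0],[0.6,0,0,0.003,0,0,0],[0.6,0,0,0.002,0,0,0],[0.6,0,0,0.002,0,0,0],[0.6,0,0,0,0,0,0]]'; python3 - <<'E'
from h import *
s=observe();print(st(s["position"]*1000,np.array([659.2,40.5]),-6.3),s["position"],s["force"])
E
```

```text
clock: 9.0
position: [0.6037, 0.0455, 0.0258]
ee_rot: [0.087, 1.569, -0.087]
force: [-0.3, -0.1, -0.4]
width: 0.604
[[-55.67493435  -1.1428833 ]] [0.60373588 0.04547347 0.02578374] [-0.30000425 -0.05178223 -0.42198419]
```

```bash
python3 -m handwheel '[[0.6,0,0,0.0015,0,0,0],[0.6,0,0,0,0,0,0],[0.6,0,0,0,0,0,0],[0.6,0,0,-0.01,0,0,0],[0.6,-0.043,0,0,0,0,0],[0.6,-0.043,0,0,0,0,0],[0.6,-0.043,0,0,0,0,0],[0.6,-0.043,0,0,0,0,0],[0.6,-0.043,0,0,0,0,0],[0.6,-0.043,0,0,0,0,0]]';python3 -m handwheel '[[0.6,0,0,0.045,0,0,0],[0.6,0,0.0,0.045,0,0,0],[0.6,0,0,0,0,0,0],[0.6,0,0,0,0,0,0]]'; python3 - <<'E'
from h import *
o=np.array([659.2,40.5])
im,d,K,T=snap("wrist","pics/w4.png");s=observe();print(st(s["position"]*1000,o,-6.3),s["position"])
c,wl,a=plate(im,K,T,(190,80,320,225),h=.0284);print("plate st",st(c,o,-6.3),wl,a+6.3)
E
```

```text
clock: 10.0
position: [0.5939, 0.0465, 0.2855]
ee_rot: [0.087, 1.569, -0.087]
force: [0.9, 0.8, 0.2]
width: 0.601
clock: 10.4
position: [0.6841, 0.0363, 0.2823]
ee_rot: [0.087, 1.571, -0.088]
force: [0.3, 0.7, -0.2]
width: 0.599
[[24.62098912 -1.2568596 ]] [0.68353438 0.03654896 0.28296939]
plate st [[-1.46224915 -1.12464816]] (127.86299896240234, 85.39570617675781) -0.19861603
```

View pics/w4.png

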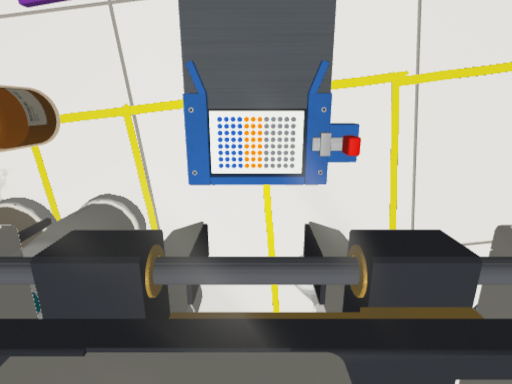

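The plate is at (257,142) and looks seated and square between the guides. The catch knob is at (352,146), still out. I'll check flatness from the depth and locate the knob.

```bash
python3 - <<'E'
from h import *
o=np.array([659.2,40.5])
z=np.load("pics/w4.npz");im,d,K,T=z["im"],z["d"],z["K"],z["T"]
def fit(m,n):
    v,u=np.nonzero(m&(d>0));zz=d[v,u];c=np.c_[(u-K[0,2])/K[0,0]*zz,(v-K[1,2])/K[1,1]*zz,zz];w=c@T[:3,:3].T+T[:3,3]
    s=st(w*1000,o,-6.3);A=np.c_[s/1000,np.ones(len(s))];k=np.linalg.lstsq(A,w[:,2],rcond=None)[0];print(n,len(s),"slopes",k[:2].round(4),"z med",np.median(w[:,2]).round(4));return s,w
def box(x0,y0,x1,y1):
    m=np.zeros(d.shape,bool);m[y0:y1,x0:x1]=1;return m
fit(box(214,114,300,170),"plate");fit(box(195,5,320,55),"deck");fit(box(190,110,205,170),"rail");fit(box(420,100,500,200),"table")
i=im.astype(int);m=(i[...,2]>100)&(i[...,1]<60)&box(325,110,375,175)
s,w=fit(m&True,"knob");t=w[:,2]>.058;print("knob top st",s[t].min(0),s[t].max(0),s[t].mean(0),t.sum())
E
```

```text
plate 4800 slopes [ 0.0006 -0.0001] z med 0.0281
deck 6226 slopes [0.0013 0.0001] z med 0.0197
rail 896 slopes [-0.0005  0.006 ] z med 0.0286
table 7972 slopes [-0.0009  0.0002] z med -0.0006
knob 308 slopes [0.1717 0.7068] z med 0.0625
knob top st [-11.38778921 113.09173428] [ 11.137307   128.40054443] [ -0.47816638 119.99303405] 233
```

```bash
python3 -m handwheel '[[0,0,0.042,-0.006,0,0,0],[0,0,0.042,-0.006,0,0,0],[0,0,0.042,-0.006,0,0,0],[0,0,0.042,-0.006,0,0,0],[0,0.04,0,0,0,0,0],[0,0.04,0,0,0,0,0],[0,0.04,0,0,0,0,0],[0,0.04,0,0,0,0,0],[0,0.04,0,0,0,0,0],[0,0.039,0,0,0,0,0]]' 10; python3 -m handwheel '[[0,0,0,0,0,0,0],[0,0,0,0,0,0,0]]'; python3 - <<'E'
from h import *
s=observe();print(st(s["position"]*1000,np.array([659.2,40.5]),-6.3),s["position"],s["force"])
E
```

```text
clock: 11.45
position: [0.6778, 0.2064, 0.0443]
ee_rot: [0.087, 1.569, -0.086]
force: [0.5, 0.5, -0.2]
width: 0.006
clock: 11.65
position: [0.6785, 0.2063, 0.0458]
ee_rot: [0.087, 1.569, -0.087]
force: [0.8, -0.6, 0.6]
width: 0.003
[[  1.01137812 166.87694633]] [0.6785174  0.20625819 0.0458268 ] [ 0.83118373 -0.57761104  0.58494447]
```

```bash
python3 -m handwheel '[[0,0,-0.008,0,0,0,0],[0,0,-0.006,0,0,0,0],[0,0,-0.004,0,0,0,0],[0,0,-0.003,0,0,0,0]]'; python3 -m handwheel '[[0,0,-0.004,0,0,0,0],[0,0,-0.004,0,0,0,0],[0,0,-0.004,0,0,0,0],[0,0,-0.004,0,0,0,0]]';python3 -m handwheel '[[0,0,-0.002,0,0,0,0],[0,0,-0.002,0,0,0,0]]';python3 -m handwheel '[[0,0,-0.002,0,0,0,0],[0,0,0,0,0,0,0]]';
```

```text
clock: 12.05
position: [0.6776, 0.1848, 0.0461]
ee_rot: [0.088, 1.567, -0.087]
force: [1.4, 2.3, 2.6]
width: 0.006
clock: 12.45
position: [0.675, 0.1692, 0.0447]
ee_rot: [0.087, 1.569, -0.087]
force: [0.5, 1.3, 1.4]
width: 0.003
clock: 12.65
position: [0.6746, 0.1652, 0.0447]
ee_rot: [0.087, 1.569, -0.087]
force: [1.2, 1.6, 1.6]
width: 0.006
clock: 12.85
position: [0.6743, 0.1629, 0.0446]
ee_rot: [0.087, 1.569, -0.088]
force: [0.6, -0.2, 0.3]
width: 0.006
```

```bash
python3 -m handwheel '[[0,0,-0.0015,0,0,0,0],[0,0,0,0,0,0,0]]';python3 -m handwheel '[[0,0,-0.0015,0,0,0,0],[0,0,0,0,0,0,0]]';python3 -m handwheel '[[0,0,-0.001,0,0,0,0],[0,0,0,0,0,0,0]]'
```

```text
clock: 13.05
position: [0.6741, 0.1617, 0.0446]
ee_rot: [0.087, 1.569, -0.087]
force: [-0.0, 1.4, 0.7]
width: 0.001
clock: 13.25
position: [0.6739, 0.1602, 0.0446]
ee_rot: [0.087, 1.569, -0.087]
force: [0.6, 0.8, -0.4]
width: 0.006
clock: 13.45
position: [0.6739, 0.16, 0.0447]
ee_rot: [0.087, 1.569, -0.086]
force: [0.3, 3.1, -0.8]
width: 0.002
```

```bash
python3 -m handwheel '[[0,0,-0.001,0,0,0,0],[0,0,0,0,0,0,0]]';python3 -m handwheel '[[0,0,-0.0015,0,0,0,0],[0,0,0,0,0,0,0]]';python3 -m handwheel '[[0,0,-0.0015,0,0,0,0],[0,0,0,0,0,0,0]]'
```

```text
clock: 13.65
position: [0.6739, 0.16, 0.0447]
ee_rot: [0.088, 1.569, -0.085]
force: [1.5, 4.7, -1.4]
width: 0.007
clock: 13.85
position: [0.6738, 0.1599, 0.0448]
ee_rot: [0.088, 1.568, -0.083]
force: [2.3, 8.2, -3.5]
width: 0.005
clock: 14.05
position: [0.6738, 0.1597, 0.0448]
ee_rot: [0.089, 1.568, -0.081]
force: [2.9, 11.7, -4.3]
width: 0.007
```

Position has stopped and the force rises to 12 N, so this is the end stop. I'll retreat and look.

```bash
python3 -m handwheel '[[0,0,0.01,0,0,0,0],[0,0,0.02,0,0,0,0],[0,0,0,0,0,0,0],[0,-0.04,0,0,0,0,0],[0,-0.04,0,0,0,0,0],[0,-0.04,0,0,0,0,0],[0,-0.04,0,0,0,0,0],[0,-0.04,0,0,0,0,0],[0,-0.04,0,0,0,0,0]]'; python3 -m handwheel '[[0.3,0,-0.04,0.01,0,0,0],[0.3,0,-0.04,0.01,0,0,0],[0.3,0,-0.03,0.005,0,0,0],[0.3,0,0,0,0,0,0],[0.3,0,0,0,0,0,0]]'; python3 - <<'E'
from h import *
o=np.array([659.2,40.5])
im,d,K,T=snap("wrist","pics/w5.png");s=observe();print(st(s["position"]*1000,o,-6.3),s["position"],s["force"])
def pts(m):
    v,u=np.nonzero(m&(d>0));zz=d[v,u];c=np.c_[(u-K[0,2])/K[0,0]*zz,(v-K[1,2])/K[1,1]*zz,zz];w=c@T[:3,:3].T+T[:3,3];return st(w*1000,o,-6.3),w[:,2]
i=im.astype(int);s_,z=pts((i[...,2]>100)&(i[...,1]<60));k=(z>.055)&(abs(s_[:,0])<20)&(abs(s_[:,1]-105)<40);s_=s_[k];print("knob",s_.min(0),s_.max(0),k.sum())
s_,z=pts(np.ones(d.shape,bool))
k=(abs(s_[:,0])<30)&(s_[:,1]<40)&(s_[:,1]>-50)&(z<.1);A=np.c_[s_[k]/1e3,np.ones(k.sum())];print("plate",np.linalg.lstsq(A,z[k],rcond=None)[0].round(4),np.median(z[k]))
k=(abs(s_[:,0])<5)&(z<.06)&(z>.031)&(s_[:,1]>30)&(s_[:,1]<80);print("tongue y min",np.percentile(s_[k,1],[1,50]),np.median(z[k]) if k.any() else 0,k.sum())
cv2.imwrite("pics/w5c.png",cv2.resize(im[60:230,130:420],(800,469),interpolation=cv2.INTER_CUBIC))
E
```

```text
clock: 14.95
position: [0.6765, 0.1847, 0.2865]
ee_rot: [0.087, 1.569, -0.088]
force: [0.3, -0.2, 0.1]
width: 0.008
clock: 15.45
position: [0.6894, 0.072, 0.2847]
ee_rot: [0.088, 1.569, -0.089]
force: [-0.9, 0.1, 0.4]
width: 0.297
[[26.22756397 36.31116182]] [0.68925375 0.07371381 0.28458785] [0.47918774 1.63065482 0.45636106]
knob [-11.07655696  88.03777219] [  4.18080578 101.58969113] 48
plate [-0.0005 -0.0007  0.0282] 0.028162984169392752
tongue y min [46.86351466 63.09767873] 0.03537061501080102 200
```

View pics/w5c.png

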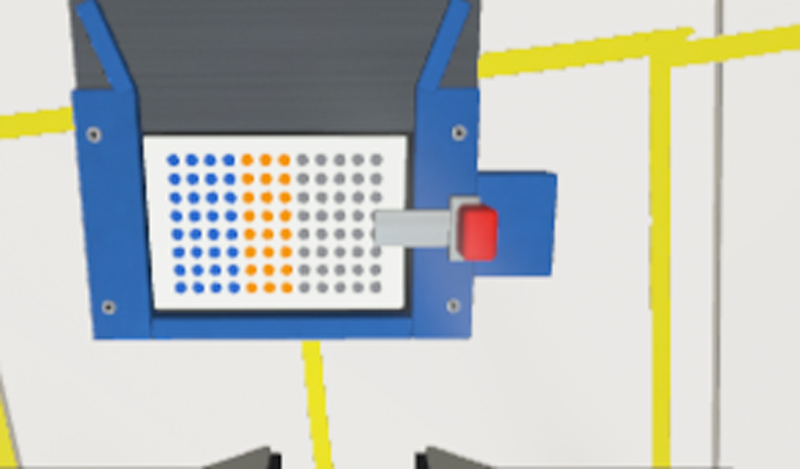

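The tongue (410,228 in the crop) now lies over the flat plate. The knob (477,232) sits against its stop, with its centre at y ≈ 95 mm as expected for fully in. Handing in.

```bash
python3 -c "
from cell import *
print(sign_off())"
```

```text
the job is handed in; nothing more can be done
None
```

The microplate is seated in the nest and the catch is pushed fully in over it. I handed the job in at about 15.5 s, well under the 53 s limit.

**What I did:** I pushed the plate's rear edge with both fingertips. The push turned it square (from −10.8° to −0.1°), then slid it between the guides until it dropped into the nest. Then I pushed the red catch in with the closed fingers.

**Last checks:**
- **Plate:** it sits at about (−1.5, −1.1) mm from the nest centre, turned about −0.2°. Those figures were taken before the catch was pushed. Its top is 28.2 mm above the worktop (28.4 expected) with slopes below 0.001, measured again after the catch was in.
- **Catch:** the knob spans y of about 88 to 102 mm, so its centre is near 95 mm, which is where it should be fully in. It stopped moving while the push force rose to about 12 N. The last picture shows the tongue over the plate.
- **Bystanders:** I planned the path clear of them and saw no sign of contact, but I did not measure their positions again at the end.

No check failed. The knob mask in the last image was partial (48 pixels), so I relied on the end-stop force and the tongue in the picture as well.

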